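Finish the parts kit and offer the open clip to its job card

TASK

Finish this parts kit: put the two brass hose tails into the kit tray, thread down, each fully home in the hole made for its size. Then take the spring clip off the front lip of the stock bin by squeezing its handles, and bring it, jaws down, over the top edge of the job card standing in the tray: finish while still holding the clip squeezed wide open with one jaw on each side of the card and neither touching it, so that I can slip the delivery note in. Do not disturb the other things on the bench.

Things in the scene. Friction and masses are not known exactly. Their poses are not given: they have to be found in the camera images.
- tail_large: The larger brass hose tail, 62 mm tall, standing on its thread. Origin: centre of its underside, z up its axis. Thread 26 mm diameter, 16 mm long, at the foot; then a hexagonal collar 36 mm across flats, 16 to 26 mm up; then the upright barbed tail, 16 mm diameter (17 over the barbs), 26 to 62 mm up: grip it here. 0.1 to 0.2 kg.
- tail_small: The smaller brass hose tail, 58 mm tall, standing on its thread. Origin: centre of its underside, z up its axis. Thread 20 mm diameter, 16 mm long; hexagonal collar 28 mm across flats, 16 to 25 mm up; barbed tail 13 mm diameter (14 over the barbs), 25 to 58 mm up: grip it here. 0.06 to 0.11 kg. Either of the two may be the nearer to the robot.
- tray: Grey plastic kit tray, fixed, 160 mm (its x) by 240 mm (its y) by 35 mm tall; origin: centre of its underside. The solid end (its -y) has the two bores, 76 mm apart along x; the open compartment (its +y) holds two brass elbows, and the job card stands up at its far end.
- bore_large (a point): Centre of the mouth of the larger bore, on the tray's top face 35 mm above the bench: 29.5 mm diameter, 24 mm deep, 3 mm chamfer at the mouth. Takes the larger thread; its collar then rests on the tray face (the origin of the hose tail 16 mm below the mouth). Axes as the tray's, z up.
- bore_small (a point): Centre of the mouth of the smaller bore, on the same face: 23.5 mm diameter, 24 mm deep, 3 mm chamfer at the mouth. Takes the smaller thread; its collar then rests on the tray face (origin 16 mm below the mouth).
- card_edge (a point): Middle of the top edge of the job card, a stiff upright card 148 mm wide, 105 mm tall and 4 mm thick that stands fixed in the tray, its top edge 110 mm above the bench. x along the edge, y square to the card's face, z up. The card stands 75 mm above the tray's walls, with nothing else near its top.
- card: The same job card; origin at the middle of its lower edge, 105 mm below card_edge, axes the same.
- bin: Blue plastic stock bin, fixed, 170 mm (x) by 110 mm (y), sides and back 80 mm high, front lip (its -x side, towards the robot) 50 mm high and 4 mm thick; a few nipples lie inside it at the back. Origin: centre of its underside.
- lip (a point): Middle of the top of the bin's front lip, 50 mm above the bench; y runs along the lip, x across it.
- clip: Black plastic spring clip, 81 mm long, 36 mm wide, gripping the bin's front lip, handles up, within 25 mm of the lip's middle; 0.047 kg. Origin: middle of the hinge pin, 22 mm above the lip; x along the pin (and lip), y across the lip, the way it opens, z up through the handles. This body is the half on +y; the half on -y is hinged to it. Nothing lies between the jaws up to 10 mm below the pin.
- clip_top (a point): Point midway between the tops of the clip's two handle plates, 44 mm above the pin (clip axes). The plates are 34 mm wide (x), 4 mm thick, and lean apart upwards by 0.35 rad each: over their outer faces 52 mm at the top, 37 mm halfway up. Squeezed together along y they come parallel, 19 mm over the outer faces, and stop; the tops are then 50 mm above the pin.
- clip_lever (a joint): Angle between the clip's halves, rad: about 0 gripping the 4 mm lip (jaw pads parallel), -0.1 jaws shut on nothing, 0.70 fully open (a stop). A spring shuts it: squeezing at the handle tops takes about 4 N to start and 6 N to hold it fully open, twice that halfway down. Held between level-closing fingers each half turns by half this angle about the pin, which stays midway between the fingers.
- jaw_a (a point): Tip of the jaw on the clip's +y side: middle of the lower edge of its inner face; shut on the lip it is 2 mm to +y of the pin and 36 mm below it. The flat pads are 16 mm tall and 5 mm thick and hold the top 14 mm of the lip. Fully open the tips are 28 mm apart and 33 mm below the pin.
- jaw_b (a point): Tip of the other jaw, on the clip's -y side: shut on the lip, 2 mm to -y of the pin and 36 mm below it.
- sealant: Bystander: white plastic bottle of thread sealant, 38 mm diameter, 110 mm tall; origin at the centre of its underside.
- carton: Bystander: closed cardboard carton 75 by 110 by 50 mm; origin at the centre of its underside.
- tape: Bystander: roll of paper tape lying flat, 68 mm diameter, 25 mm tall; origin at the centre of its underside.
- wrench: Bystander: steel wrench lying flat, 160 mm long.
Mind the look-alikes: they are no part of the job. What is meant by the clip is not blue or red, and is the smaller of those in its own colour.

How it is judged:
On the way, in this order (a step that is already met when the one before it is completed fails the run):
1. both hose tails stand fully home in their own bores, let go (horizontal distance between tail_large and bore_large below 0.005 m and z of tail_large in the frame of bore_large below -0.013 m and angle between each of tail_large, tail_small's own z axis and vertical below 0.12 rad and contact force between the fingers and tail_large below 0.1 N and horizontal distance between tail_small and bore_small below 0.005 m and z of tail_small in the frame of bore_small below -0.013 m and contact force between the fingers and tail_small below 0.1 N), for 0.2 s.
2. the clip is squeezed open in the fingers and lifted clear of the bin's lip (value of joint clip_lever above 0.35 rad and contact force between the fingers and clip above 2 N and z of each of jaw_a, jaw_b in the frame of lip above 0.005 m), for 0.1 s.
At the end, for the whole second after the job is handed in: Hose tails let go, threads 13+ mm down their own bores (5 mm off axis, 0.12 rad tilt at most); clip still in the fingers, 0.45+ rad open, tips either side of the card: 4+ mm off mid-plane, 8+ mm below the edge, within 60 mm of its middle, card free (<0.3 N); bystanders within 30 mm (all of step 1 and value of joint clip_lever above 0.45 rad and contact force between the fingers and clip above 2 N and ((y of jaw_a in the frame of card_edge above 0.004 m and y of jaw_b in the frame of card_edge below -0.004 m) or (y of jaw_b in the frame of card_edge above 0.004 m and y of jaw_a in the frame of card_edge below -0.004 m)) and z of each of jaw_a, jaw_b in the frame of card_edge below -0.008 m and x of jaw_a in the frame of card_edge between -0.06 and 0.06 m and x of jaw_b in the frame of card_edge between -0.06 and 0.06 m and contact force between clip and tray below 0.3 N and contact force between clip and card below 0.3 N and linear speed of clip below 0.02 m/s and distance of each of sealant, carton, tape, wrench from where it was at the start of the episode below 0.03 m); the arm keeps its last pose, push and grip.
It fails at once if a bystander on the bench is disturbed (moved more than 30 mm) (distance of any of sealant, carton, tape, wrench from where it was at the start of the episode above 0.03 m).
It also fails if it takes over 72 s, if anything falls off the work surface, if the arm or the gripper's body presses on something with over 40 N, if the wrist force passes 120 N, or if a joint passes its speed limit or range.

ROBOT

A 6-joint arm with a two-finger parallel gripper is mounted at the origin on the work surface. World frame = base frame: x ahead of the robot, y to its left, z up, the work surface at z = 0. Lengths are in m, angles in rad, forces in N, time in s.
With the tool pointing down it reaches from about 0.375 to 0.925 m from the base axis. Payload 5.7 kg.
Tool frame: the origin (TCP) lies at the centre of the arm's flange, where the gripper is bolted on; the fingertips stand 182 mm ahead of it and the grasp point (between the pads) lies 163 mm ahead of it; z points along the fingers, y is the line along which they close (so a half turn about z gives the same grasp; the last joint's range is limited). The gripper opens to 88 mm and grips with 3 to 60 N. Pads are 20 mm wide; open, the fingers measure 115 mm over their backs; the gripper's body (75 mm by 178 mm) begins 61 mm behind the grasp point.
Start: joints at [1.032, 0.359, 1.51, -0, 1.272, -0.115], TCP at [0.247, 0.547, 0.405] pointing down, gripper open.
Joint ranges: [-2.97, 2.97], [-1.01, 2.36], [0.21, 2.38], [-0.96, 4.11], [0.2, 2.71], [-2.98, 2.98]. Speed limits (rad/s): [2.39, 2.39, 3.14, 3.14, 3.14, 3.14].

INTERFACE

Orientations are given as a unit quaternion [x, y, z, w].
In Python, from cell import * gives the robot as it stands. The module is installed in compiled form; this text tells all that it offers.
- The arm moves only by the tool jog_arm, never from a script. Its arguments are lists of equal length, an entry for each row: "linear": the shift along the tool's x, y, z in units of 50 mm (1.0 is 50 mm), a list of three; "turn": the turn, a rotation vector about the tool's x, y, z in degrees, a list of three; "gripper": the closure, from 0 (fully open) to 1 (shut). A call has 1 to 12 rows; each row shifts and turns the commanded pose from where the row before left it, along the tool's axes as they then stand; what a row does not reach is not made up. A row lasts 1/10 s, in which the tool goes at most 50 mm and 8.59 degrees, less where a joint would pass 70% of its speed; a pose out of reach is approached as far as the arm can. A call is refused whole if a number of a shift passes 1 or a number of a turn 8.59, either way. A call with a gripper value outside its range is refused whole. The fingers move at their own pace and stop on an object; "squeeze" is the grip in N (left out, the last holds). Time passes only in rows, so rows that do not move let the fingers close. It gives the time, the measured TCP pose, the force, the opening and the grip force at its end, in the units of the state.
- get_obs(): the state, without advancing time (a new reading comes with each control period).
- camera(name): name is "side" or "top"; returns a dict with "color" (400x640x3 uint8, blue, green, red), "camera_matrix" (3x3 intrinsics, pixels), "position" and "orientation" of the camera in the world. Camera axes: x right, y down, z forward; pixel columns grow to the right and rows downward; lengths in m; the calibration is good to about 2 mm. A picture is of the moment at which its call begins. There is no depth.
- close_job(): hands the job in; it is judged then, once.
The state is a dict: "clock": time; "joints": joint angles; "qd": joint speeds; "tau": joint torques, N m; "tool_pos": TCP position; "ee_rot": TCP orientation; "ft_force": force on the tool from outside, world axes, zero at the start; "moment": the same for the moment, N m; "gripper_width": finger opening in m; "grasp_force": force on a finger pad.
Only numpy, scipy, OpenCV 4.12 (cv2) and the standard library are available. Lean on these libraries where they do the work, as an engineer would, in place of code of your own. Each camera call takes 0.05 s, during which the arm holds its last target. There are 200 camera calls.

## Working session

There is one attempt and no reset: what is moved stays moved. The work goes in short steps, Python scripts to look and compute and a tool call to move; the robot and the scene stay as the last step left them, time stands still between calls to the robot, and variables do not carry over. Pictures are saved under pics/ and viewed, at most 10 in all, crops included, and the job is handed in when it is done.

Besides the shell and the picture viewer there is one more tool, called after "Request:" by a JSON object that holds its "op" and its "data", one argument or row to a line. jog_arm: Moves the arm, as the interface text tells. Its arguments: {"type":"object","properties":{"linear":{"type":"array","items":{"type":"array","items":{"type":"number"}}},"turn":{"type":"array","items":{"type":"array","items":{"type":"number"}}},"gripper":{"type":"array","items":{"type":"number"}},"squeeze":{"type":"number"}},"required":["linear","turn","gripper"]}

```bash
mkdir -p pics; cat > h.py <<'E'
from cell import *
import numpy as np, cv2, json
from scipy.spatial.transform import Rotation as R
def snap(n,f):
    c=camera(n); cv2.imwrite('pics/'+f+'.png',c['color'])
    np.savez('pics/'+f+'.npz',K=c['camera_matrix'],p=c['position'],q=c['orientation']); return c
def ray(f,uv,z):
    d=np.load('pics/'+f+'.npz'); v=R.from_quat(d['q']).as_matrix()@np.linalg.inv(d['K'])@np.array([uv[0],uv[1],1.])
    p=d['p']; return p+v*(z-p[2])/v[2]
def proj(f,P):
    d=np.load('pics/'+f+'.npz'); v=d['K']@(R.from_quat(d['q']).as_matrix().T@(np.array(P)-d['p'])); return v[:2]/v[2]
def crop(f,x0,y0,x1,y1,s,o):
    i=cv2.imread('pics/'+f+'.png')[y0:y1,x0:x1]; cv2.imwrite('pics/'+o+'.png',cv2.resize(i,None,fx=s,fy=s,interpolation=cv2.INTER_CUBIC))
E
python3 - <<'E'
from h import *
for n in('top','side'):
    c=snap(n,n+'0');print(n,c['position'],c['orientation'],c['camera_matrix'])
o=get_obs();print(o)
E
```

```text
top [ 0.39305362 -0.01508168  1.0117594 ] [ 0.71352478 -0.69545117  0.05323218 -0.06630534] [[427.73746065   0.         321.59429218]
 [  0.         427.73746065 197.03014732]
 [  0.           0.           1.        ]]
side [ 0.32651445 -0.80496784  0.54921768] [ 0.84099578 -0.14351199  0.07293896 -0.51653685] [[451.54296786   0.         321.8709308 ]
 [  0.         451.54296786 197.31511688]
 [  0.           0.           1.        ]]
{'clock': 0.1, 'joints': array([ 1.03189326e+00,  3.59423020e-01,  1.51132527e+00, -2.73415305e-05,
        1.27249750e+00, -1.15073723e-01]), 'qd': array([ 0.00059269, -0.00120259, -0.00201283,  0.00166479, -0.0001734 ,
        0.00018134]), 'tau': array([-6.38299880e-04, -5.16357172e+01, -2.71407133e+01,  6.76927879e-02,
        2.78408476e-02, -6.64554193e-06]), 'tool_pos': array([0.24658125, 0.54663178, 0.40389892]), 'ee_rot': array([ 2.10328116e-01,  9.77630503e-01, -7.86969591e-04, -2.53116641e-04]), 'ft_force': array([ 0.05753886, -0.13170681,  1.24104936]), 'moment': array([-0.05375459, -0.0003697 , -0.032532  ]), 'grasp_force': 0.0, 'gripper_width': 0.0879730279258618}
```

View pics/top0.png

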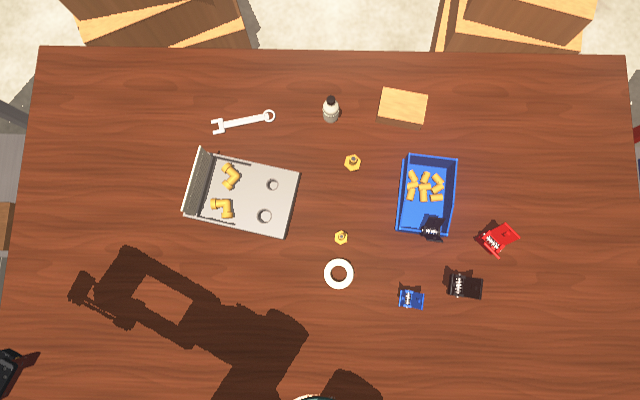

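View pics/side0.png

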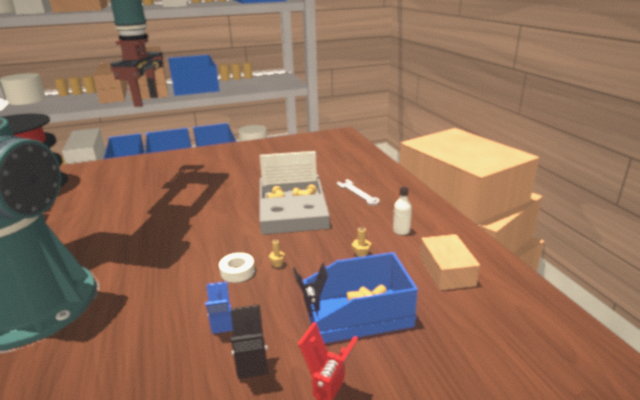

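The top view shows the tray at about (240,192), bores at (265,216) and (272,184), small tail (341,237), and large tail (353,162). The black clip candidates are (431,230) on the bin lip and (463,285) standing on the bench. The first is smaller and on the lip, so it fits. The blue clip (410,298) and red clip (497,238) are excluded by colour. I'll enlarge to confirm.

```bash
python3 - <<'E'
from h import *
crop('top0',178,138,368,258,4.2,'c1')
crop('top0',385,145,525,315,3.5,'c2')
E
```

```text
(no output)
```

View pics/c1.png

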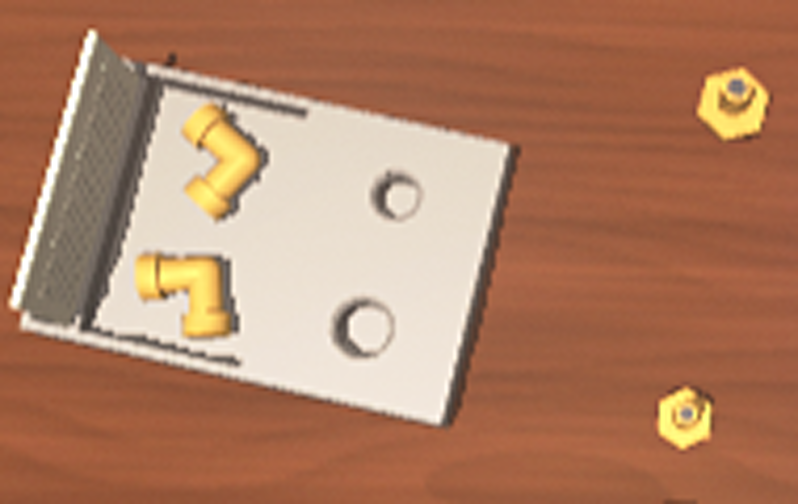

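View pics/c2.png

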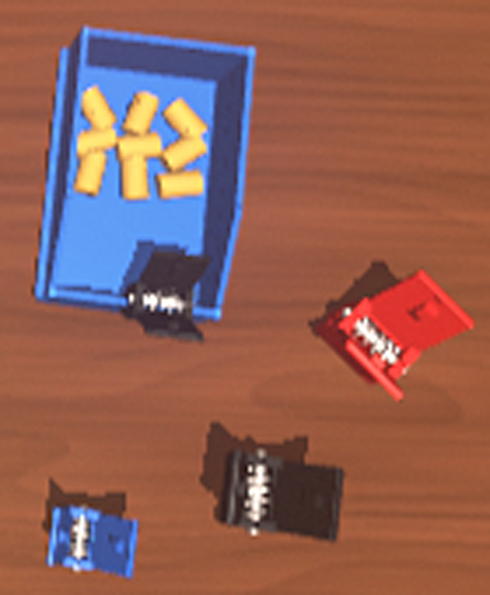

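```bash
cat >> h.py <<'E'
def cp(U,s,o): return (np.array(U)+.5)/s-.5+np.array(o)
E
python3 - <<'E'
from h import *
np.set_printoptions(precision=4,suppress=True)
a=lambda U,z:ray('top0',cp(U,4.2,(178,138)),z)
b=lambda U,z:ray('top0',cp(U,3.5,(385,145)),z)
for n,U,z in [('Ltop',(737,88),.062),('Lhex',(734,104),.026),('Stop',(686,414),.058),('Shex',(685,417),.025),('bS',(397,195),.035),('bL',(363,327),.035),('c1',(515,147),.035),('c2',(443,422),.035),('card1',(93,32),.11),('card2',(15,308),.11)]: print(n,a(U,z))
for n,U,z in [('hinge',(163,300),.072),('lip1',(38,297),.08),('lip2',(220,318),.08),('bk1',(82,27),.08),('bk2',(254,47),.08),('lipL',(50,300),.05),('fr',(200,338),.113),('bkp',(207,257),.113),('bkp2',(152,250),.113)]: print(n,b(U,z))
E
```

```text
Ltop [ 0.646  -0.0648  0.062 ]
Lhex [ 0.6463 -0.0652  0.026 ]
Stop [ 0.4685 -0.0406  0.058 ]
Shex [ 0.4694 -0.041   0.025 ]
bS [0.5877 0.1215 0.035 ]
bL [0.5134 0.1368 0.035 ]
c1 [0.6165 0.0569 0.035 ]
c2 [0.4625 0.0906 0.035 ]
card1 [0.6558 0.2742 0.11  ]
card2 [0.5095 0.3032 0.11  ]
hinge [ 0.4852 -0.2376  0.072 ]
lip1 [ 0.4843 -0.1583  0.08  ]
lip2 [ 0.4742 -0.2706  0.08  ]
bk1 [ 0.6584 -0.1868  0.08  ]
bk2 [ 0.6477 -0.2961  0.08  ]
lipL [ 0.4855 -0.1706  0.05  ]
fr [ 0.4591 -0.2495  0.113 ]
bkp [ 0.5078 -0.2546  0.113 ]
bkp2 [ 0.5112 -0.2218  0.113 ]
```

The crop confirms it: the black clip on the bin lip is smaller than the standing black one. The bore spacing measures 75.9 mm and the card 149 mm, which match the sizes given. Tray yaw is about -11.7° and bin yaw about -5.3°. I'll go to the small tail first, closing along the tray's y.

Request:
{"op": "jog_arm", "data": {
  "linear": [
    [0, 0, 0],
    [0, 0, 0],
    [-0.42, -0.66, 0],
    [-0.42, -0.66, 0],
    [-0.42, -0.66, 0],
    [-0.42, -0.66, 0],
    [-0.42, -0.66, 0],
    [-0.42, -0.66, 0],
    [-0.42, -0.66, 0],
    [-0.42, -0.66, 0],
    [-0.42, -0.66, 0],
    [-0.42, -0.66, 0]
  ],
  "turn": [
    [0, 0, -6.3],
    [0, 0, -6.3],
    [0, 0, 0],
    [0, 0, 0],
    [0, 0, 0],
    [0, 0, 0],
    [0, 0, 0],
    [0, 0, 0],
    [0, 0, 0],
    [0, 0, 0],
    [0, 0, 0],
    [0, 0, 0]
  ],
  "gripper": [0, 0, 0, 0, 0, 0, 0, 0, 0, 0, 0, 0]
}}

```text
clock: 1.3
tool_pos: [0.3856, 0.1797, 0.4045]
ee_rot: [0.102, 0.995, -0.0, -0.0]
ft_force: [-0.1, -0.4, -0.4]
gripper_width: 0.0881
grasp_force: 0.0
```

Request:
{"op": "jog_arm", "data": {
  "linear": [
    [-0.42, -0.66, 0.3],
    [-0.42, -0.66, 0.3],
    [-0.42, -0.66, 0.3],
    [-0.42, -0.66, 0.3],
    [-0.42, -0.66, 0.3],
    [-0.42, -0.66, 0.3],
    [0, 0, 0],
    [0, 0, 0]
  ],
  "turn": [
    [0, 0, 0],
    [0, 0, 0],
    [0, 0, 0],
    [0, 0, 0],
    [0, 0, 0],
    [0, 0, 0],
    [0, 0, 0],
    [0, 0, 0]
  ],
  "gripper": [0, 0, 0, 0, 0, 0, 0, 0]
}}

```text
clock: 2.1
tool_pos: [0.4686, -0.0387, 0.3141]
ee_rot: [0.103, 0.995, 0.0, -0.001]
ft_force: [-0.6, 0.3, -0.7]
gripper_width: 0.0879
grasp_force: 0.0
```

```bash
cat >> h.py <<'E'
np.set_printoptions(precision=4,suppress=True)
def go(x,y,z):
    o=get_obs(); r=R.from_quat(o['ee_rot']).as_matrix()
    print('t',o['clock'],'pos',o['tool_pos'],'theta',np.degrees(np.arctan2(r[1,1],r[0,1])),'zt',r[:,2],'F',o['ft_force'],'w',o['gripper_width'],o['grasp_force'])
    print('units',r.T@(np.array([x,y,z])-o['tool_pos'])/.05)
E
python3 -c "
from h import *
go(.469,-.041,.211)"
```

```text
t 2.1 pos [ 0.4686 -0.0387  0.3141] theta 78.18169844633536 zt [-0.0019  0.0007 -1.    ] F [-0.6086  0.3269 -0.659 ] w 0.08786200074798722 0.0
units [-0.0206 -0.0433  2.0613]
```

Request:
{"op": "jog_arm", "data": {
  "linear": [
    [-0.02, -0.04, 0.3],
    [0, 0, 0.4],
    [0, 0, 0.4],
    [0, 0, 0.4],
    [0, 0, 0.3],
    [0, 0, 0.24],
    [0, 0, 0],
    [0, 0, 0],
    [0, 0, 0],
    [0, 0, 0],
    [0, 0, 0],
    [0, 0, 0]
  ],
  "turn": [
    [0, 0, 0],
    [0, 0, 0],
    [0, 0, 0],
    [0, 0, 0],
    [0, 0, 0],
    [0, 0, 0],
    [0, 0, 0],
    [0, 0, 0],
    [0, 0, 0],
    [0, 0, 0],
    [0, 0, 0],
    [0, 0, 0]
  ],
  "gripper": [0, 0, 0, 0, 0, 0, 0, 1, 1, 1, 1, 1],
  "squeeze": 20
}}

```text
clock: 3.3
tool_pos: [0.4695, -0.0404, 0.213]
ee_rot: [0.102, 0.995, -0.0, 0.0]
ft_force: [-0.2, -0.8, -0.2]
gripper_width: 0.0512
grasp_force: 0.0
```

Request:
{"op": "jog_arm", "data": {
  "linear": [
    [0, 0, 0],
    [0, 0, 0],
    [0, 0, 0],
    [0, 0, -0.4],
    [0, 0, -0.5],
    [0, 0, -0.5],
    [0, 0, -0.4],
    [0, 0, 0]
  ],
  "turn": [
    [0, 0, 0],
    [0, 0, 0],
    [0, 0, 0],
    [0, 0, 0],
    [0, 0, 0],
    [0, 0, 0],
    [0, 0, 0],
    [0, 0, 0]
  ],
  "gripper": [1, 1, 1, 1, 1, 1, 1, 1]
}}

```text
clock: 4.1
tool_pos: [0.4705, -0.0406, 0.3049]
ee_rot: [0.102, 0.995, -0.0, 0.002]
ft_force: [1.1, 1.0, -0.4]
gripper_width: 0.0002
grasp_force: 0.0
```

```bash
python3 -c "
from h import *
go(.5877,.1215,.30)"
```

```text
t 4.1 pos [ 0.4705 -0.0406  0.3049] theta 78.3192424484773 zt [ 0.0048 -0.0012 -1.    ] F [ 1.0776  0.9823 -0.3863] w 0.00021021724990981296 0.0
units [-1.6389  3.6493  0.1047]
```

The fingers take about 1 s to close, so I lifted too early and they shut on nothing. I'll check that the tail is undisturbed.

```bash
python3 -c "
from h import *
snap('side','side1'); print(proj('side1',[.469,-.041,.058]),proj('side1',[.469,-.041,0]))
crop('side1',200,120,400,270,4,'c3')"
```

```text
[275.0839 241.2536] [277.1193 264.8916]
```

View pics/c3.png

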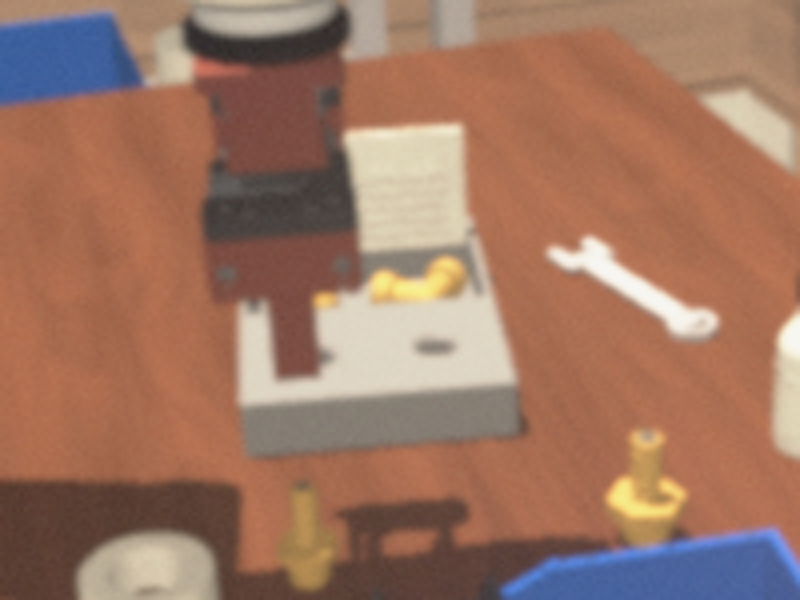

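The tail stands upright at crop (303,485), which is full-image (275.7,241.1), where I predicted it. I'll retry with a half-open gripper.

Request:
{"op": "jog_arm", "data": {
  "linear": [
    [0.03, -0.01, 0],
    [0, 0, 0],
    [0, 0, 0],
    [0, 0, 0],
    [0, 0, 0],
    [0, 0, 0.4],
    [0, 0, 0.5],
    [0, 0, 0.5],
    [0, 0, 0.48],
    [0, 0, 0],
    [0, 0, 0],
    [0, 0, 0]
  ],
  "turn": [
    [0, 0, 0],
    [0, 0, 0],
    [0, 0, 0],
    [0, 0, 0],
    [0, 0, 0],
    [0, 0, 0],
    [0, 0, 0],
    [0, 0, 0],
    [0, 0, 0],
    [0, 0, 0],
    [0, 0, 0],
    [0, 0, 0]
  ],
  "gripper": [0.5, 0.5, 0.5, 0.5, 0.5, 0.5, 0.5, 0.5, 0.5, 0.5, 1, 1]
}}

```text
clock: 5.35
tool_pos: [0.4684, -0.0407, 0.2096]
ee_rot: [0.102, 0.995, -0.0, 0.001]
ft_force: [-0.8, 0.0, 0.2]
gripper_width: 0.0312
grasp_force: 0.0
```

Request:
{"op": "jog_arm", "data": {
  "linear": [
    [0, 0, 0],
    [0, 0, 0],
    [0, 0, 0],
    [0, 0, 0],
    [0, 0, 0],
    [0, 0, 0]
  ],
  "turn": [
    [0, 0, 0],
    [0, 0, 0],
    [0, 0, 0],
    [0, 0, 0],
    [0, 0, 0],
    [0, 0, 0]
  ],
  "gripper": [1, 1, 1, 1, 1, 1]
}}

```text
clock: 5.95
tool_pos: [0.4683, -0.0406, 0.2094]
ee_rot: [0.102, 0.995, -0.0, 0.001]
ft_force: [-0.4, -0.5, 7.2]
gripper_width: 0.0125
grasp_force: 20.0
```

Request:
{"op": "jog_arm", "data": {
  "linear": [
    [0, 0, -0.3],
    [0, 0, -0.4],
    [0, 0, -0.5],
    [0, 0, -0.4],
    [-0.28, 0.61, 0],
    [-0.28, 0.61, 0],
    [-0.28, 0.61, 0],
    [-0.28, 0.61, 0],
    [-0.28, 0.61, 0],
    [-0.28, 0.61, 0],
    [0, 0, 0],
    [0, 0, 0]
  ],
  "turn": [
    [0, 0, 0],
    [0, 0, 0],
    [0, 0, 0],
    [0, 0, 0],
    [0, 0, 0],
    [0, 0, 0],
    [0, 0, 0],
    [0, 0, 0],
    [0, 0, 0],
    [0, 0, 0],
    [0, 0, 0],
    [0, 0, 0]
  ],
  "gripper": [1, 1, 1, 1, 1, 1, 1, 1, 1, 1, 1, 1]
}}

```text
clock: 7.15
tool_pos: [0.5869, 0.1221, 0.2883]
ee_rot: [0.101, 0.995, -0.0, -0.0]
ft_force: [-0.9, -0.6, -0.2]
gripper_width: 0.0127
grasp_force: 20.0
```

```bash
python3 -c "
from h import *
go(.5877,.1215,.2285)
snap('side','side2'); 
for P in ([.5877,.1215,.035],[.5877,.1215,.08],[.5877,.1215,.138]): print((proj('side2',P)+.5-np.array([260,130]))*6-.5)
crop('side2',260,130,380,230,6,'c4')"
```

```text
t 7.15 pos [0.5869 0.1221 0.2883] theta 78.40508039774858 zt [-0.0009 -0.0004 -1.    ] F [-0.8744 -0.5885 -0.2225] w 0.01265688012666887 19.999951422214508
units [-0.0182 -0.0084  1.1963]
[292.6263 456.6543]
[288.1583 356.2522]
[282.1406 221.0248]
```

View pics/c4.png

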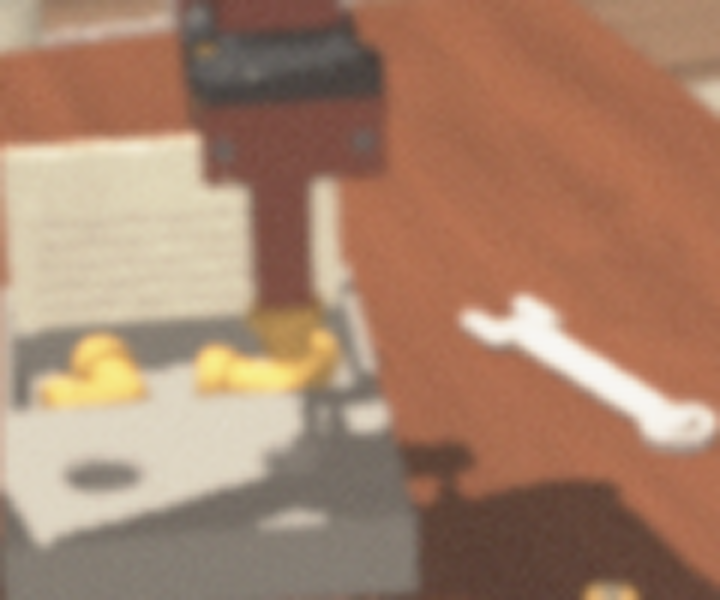

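The held tail hangs upright, with its collar at crop (287,340), in line with the predicted bore axis at x≈288–292. I'll lower it.

Request:
{"op": "jog_arm", "data": {
  "linear": [
    [-0.02, -0.01, 0.3],
    [0, 0, 0.3],
    [0, 0, 0.1],
    [0, 0, 0.1],
    [0, 0, 0.1],
    [0, 0, 0.1],
    [0, 0, 0.1],
    [0, 0, 0.08],
    [0, 0, 0],
    [0, 0, 0]
  ],
  "turn": [
    [0, 0, 0],
    [0, 0, 0],
    [0, 0, 0],
    [0, 0, 0],
    [0, 0, 0],
    [0, 0, 0],
    [0, 0, 0],
    [0, 0, 0],
    [0, 0, 0],
    [0, 0, 0]
  ],
  "gripper": [1, 1, 1, 1, 1, 1, 1, 1, 1, 1]
}}

```text
clock: 8.2
tool_pos: [0.5881, 0.121, 0.2296]
ee_rot: [0.102, 0.995, -0.0, -0.0]
ft_force: [0.0, 0.1, 0.5]
gripper_width: 0.0126
grasp_force: 20.0
```

```bash
python3 -c "
from h import *
go(.5877,.1215,.2285)
for P in ([.5134,.1368,.035],): print((proj('side2',P)+.5-np.array([260,130]))*6-.5)"
```

```text
t 8.2 pos [0.5881 0.121  0.2296] theta 78.32436927975508 zt [-0.0002 -0.0001 -1.    ] F [0.0214 0.0514 0.4958] w 0.012615476529418846 19.999854862689972
units [0.0091 0.0079 0.0217]
[103.8152 471.5668]
```

Request:
{"op": "jog_arm", "data": {
  "linear": [
    [0, 0, 0.04],
    [0, 0, 0.04],
    [0, 0, 0],
    [0, 0, 0],
    [0, 0, 0],
    [0, 0, 0],
    [0, 0, 0],
    [0, 0, 0],
    [0, 0, -0.3],
    [0, 0, -0.5],
    [0, 0, -0.5],
    [0, 0, -0.5]
  ],
  "turn": [
    [0, 0, 0],
    [0, 0, 0],
    [0, 0, 0],
    [0, 0, 0],
    [0, 0, 0],
    [0, 0, 0],
    [0, 0, 0],
    [0, 0, 0],
    [0, 0, 0],
    [0, 0, 0],
    [0, 0, 0],
    [0, 0, 0]
  ],
  "gripper": [1, 1, 1, 0.5, 0.5, 0.5, 0.5, 0.5, 0.5, 0.5, 0.5, 0.5]
}}

```text
clock: 9.4
tool_pos: [0.5878, 0.1209, 0.316]
ee_rot: [0.102, 0.995, -0.0, -0.001]
ft_force: [0.6, -0.8, 0.1]
gripper_width: 0.0438
grasp_force: 0.0
```

Request:
{"op": "jog_arm", "data": {
  "linear": [
    [-0.31, -0.57, 0],
    [-0.31, -0.57, 0],
    [-0.31, -0.57, 0],
    [-0.31, -0.57, 0],
    [-0.31, -0.57, 0],
    [-0.31, -0.57, 0],
    [0, 0, 0],
    [0, 0, 0]
  ],
  "turn": [
    [0, 0, 0],
    [0, 0, 0],
    [0, 0, 0],
    [0, 0, 0],
    [0, 0, 0],
    [0, 0, 0],
    [0, 0, 0],
    [0, 0, 0]
  ],
  "gripper": [0.5, 0.5, 0.5, 0.5, 0.5, 0.5, 0.5, 0.5]
}}

```text
clock: 10.2
tool_pos: [0.6443, -0.0658, 0.3151]
ee_rot: [0.103, 0.995, 0.0, -0.001]
ft_force: [0.0, 1.5, 0.3]
gripper_width: 0.0447
grasp_force: 0.0
```

```bash
python3 -c "
from h import *
go(.646,-.065,.211)
snap('side','side3'); snap('top','top3')
o=np.array([255,140])
for P in ([.5877,.1215,.035],[.5877,.1215,.077]): print((proj('side3',P)+.5-o)*6-.5)
crop('side3',255,140,385,240,6,'c5')"
```

```text
t 10.2 pos [ 0.6443 -0.0658  0.3151] theta 78.21932852278474 zt [-0.0011  0.0005 -1.    ] F [0.0154 1.5229 0.323 ] w 0.04470110980994419 0.0
units [-0.032   0.0227  2.0816]
[322.6263 396.6543]
[318.4615 303.0652]
```

View pics/c5.png

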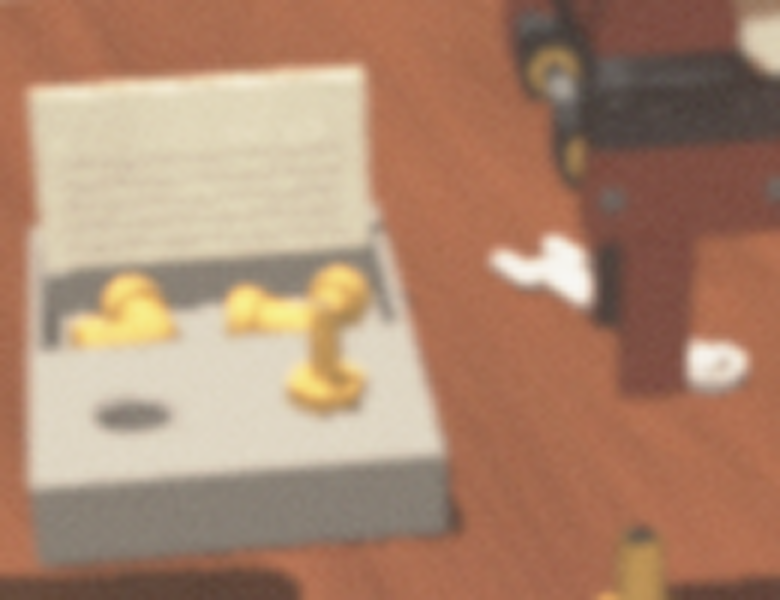

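The small tail stands home: its collar sits on the tray face at crop (326,385), with its top at about (322,303), as predicted. Next is the large tail.

Request:
{"op": "jog_arm", "data": {
  "linear": [
    [-0.03, 0.02, 0.3],
    [0, 0, 0.4],
    [0, 0, 0.4],
    [0, 0, 0.4],
    [0, 0, 0.3],
    [0, 0, 0.26],
    [0, 0, 0],
    [0, 0, 0],
    [0, 0, 0],
    [0, 0, 0],
    [0, 0, 0],
    [0, 0, 0]
  ],
  "turn": [
    [0, 0, 0],
    [0, 0, 0],
    [0, 0, 0],
    [0, 0, 0],
    [0, 0, 0],
    [0, 0, 0],
    [0, 0, 0],
    [0, 0, 0],
    [0, 0, 0],
    [0, 0, 0],
    [0, 0, 0],
    [0, 0, 0]
  ],
  "gripper": [0.5, 0.5, 0.5, 0.5, 0.5, 0.5, 0.5, 1, 1, 1, 1, 1],
  "squeeze": 25
}}

```text
clock: 11.5
tool_pos: [0.6465, -0.0648, 0.2135]
ee_rot: [0.102, 0.995, -0.0, 0.001]
ft_force: [0.2, -0.4, 3.0]
gripper_width: 0.0158
grasp_force: 25.0
```

Request:
{"op": "jog_arm", "data": {
  "linear": [
    [0, 0, 0],
    [0, 0, 0]
  ],
  "turn": [
    [0, 0, 0],
    [0, 0, 0]
  ],
  "gripper": [1, 1]
}}

```text
clock: 11.7
tool_pos: [0.6466, -0.0648, 0.2135]
ee_rot: [0.102, 0.995, -0.0, 0.001]
ft_force: [-0.3, 0.2, 6.3]
gripper_width: 0.0152
grasp_force: 25.0
```

```bash
python3 -c "
from h import *
go(.5134,.1368,.300)
a=lambda U,z:ray('side3',cp(U,6,(255,140)),z)
print(a((30,86),.11),a((365,66),.11),a((133,414),.035))"
```

```text
t 11.7 pos [ 0.6466 -0.0648  0.2135] theta 78.3156178660334 zt [ 0.0013 -0.0004 -1.    ] F [-0.2623  0.2418  6.2663] w 0.015235931782668858 25.001201033592224
units [ 3.422   3.4084 -1.7362]
[0.5135 0.3119 0.11  ] [0.6585 0.2788 0.11  ] [0.5126 0.1349 0.035 ]
```

Request:
{"op": "jog_arm", "data": {
  "linear": [
    [0, 0, -0.3],
    [0, 0, -0.5],
    [0, 0, -0.5],
    [0, 0, -0.44],
    [0.49, 0.49, 0],
    [0.49, 0.49, 0],
    [0.49, 0.49, 0],
    [0.49, 0.49, 0],
    [0.49, 0.49, 0],
    [0.49, 0.49, 0],
    [0.49, 0.47, 0],
    [0, 0, 0]
  ],
  "turn": [
    [0, 0, 0],
    [0, 0, 0],
    [0, 0, 0],
    [0, 0, 0],
    [0, 0, 0],
    [0, 0, 0],
    [0, 0, 0],
    [0, 0, 0],
    [0, 0, 0],
    [0, 0, 0],
    [0, 0, 0],
    [0, 0, 0]
  ],
  "gripper": [1, 1, 1, 1, 1, 1, 1, 1, 1, 1, 1, 1]
}}

```text
clock: 12.9
tool_pos: [0.5097, 0.1395, 0.2999]
ee_rot: [0.1, 0.995, 0.0, -0.002]
ft_force: [0.3, -0.4, -2.0]
gripper_width: 0.0157
grasp_force: 25.0
```

Request:
{"op": "jog_arm", "data": {
  "linear": [
    [0, 0, 0],
    [0, 0, 0]
  ],
  "turn": [
    [0, 0, 0],
    [0, 0, 0]
  ],
  "gripper": [1, 1]
}}

```text
clock: 13.1
tool_pos: [0.5134, 0.1366, 0.3001]
ee_rot: [0.102, 0.995, -0.0, 0.001]
ft_force: [0.8, 0.0, -1.9]
gripper_width: 0.0156
grasp_force: 25.0
```

```bash
python3 -c "
from h import *
go(.5134,.1365,.2325)"
```

```text
t 13.1 pos [0.5134 0.1366 0.3001] theta 78.31330490738708 zt [ 0.0011 -0.0003 -1.    ] F [ 0.8165  0.0408 -1.9398] w 0.015572111640426317 24.999744594097137
units [ 0.0018 -0.0016  1.3519]
```

Request:
{"op": "jog_arm", "data": {
  "linear": [
    [0, 0, 0.3],
    [0, 0, 0.4],
    [0, 0, 0.1],
    [0, 0, 0.1],
    [0, 0, 0.1],
    [0, 0, 0.1],
    [0, 0, 0.1],
    [0, 0, 0.1],
    [0, 0, 0.05],
    [0, 0, 0],
    [0, 0, 0]
  ],
  "turn": [
    [0, 0, 0],
    [0, 0, 0],
    [0, 0, 0],
    [0, 0, 0],
    [0, 0, 0],
    [0, 0, 0],
    [0, 0, 0],
    [0, 0, 0],
    [0, 0, 0],
    [0, 0, 0],
    [0, 0, 0]
  ],
  "gripper": [1, 1, 1, 1, 1, 1, 1, 1, 1, 1, 1]
}}

```text
clock: 14.2
tool_pos: [0.5126, 0.1371, 0.2324]
ee_rot: [0.102, 0.995, -0.0, -0.0]
ft_force: [-2.3, -0.9, 4.4]
gripper_width: 0.0157
grasp_force: 25.0
```

Request:
{"op": "jog_arm", "data": {
  "linear": [
    [0, 0, 0.03],
    [0, 0, 0],
    [0, 0, 0],
    [0, 0, 0],
    [0, 0, 0],
    [0, 0, 0],
    [0, 0, 0],
    [0, 0, -0.3],
    [0, 0, -0.5],
    [0, 0, -0.5],
    [0, 0, -0.5],
    [0, 0, -0.5]
  ],
  "turn": [
    [0, 0, 0],
    [0, 0, 0],
    [0, 0, 0],
    [0, 0, 0],
    [0, 0, 0],
    [0, 0, 0],
    [0, 0, 0],
    [0, 0, 0],
    [0, 0, 0],
    [0, 0, 0],
    [0, 0, 0],
    [0, 0, 0]
  ],
  "gripper": [1, 1, 0.5, 0.5, 0.5, 0.5, 0.5, 0.5, 0.5, 0.5, 0.2, 0.2]
}}

```text
clock: 15.4
tool_pos: [0.5126, 0.137, 0.3464]
ee_rot: [0.102, 0.995, -0.0, -0.0]
ft_force: [0.9, 0.0, -0.3]
gripper_width: 0.0567
grasp_force: 0.0
```

```bash
python3 -c "
from h import *
go(.485,-.2376,.33)
snap('side','side4'); snap('top','top4')
t=cv2.imread('pics/top4.png'); s=cv2.imread('pics/side4.png')
A=cv2.resize(s[140:240,255:345],None,fx=4.2,fy=4.2,interpolation=2)
B=cv2.resize(t[185:255,390:455],None,fx=6,fy=6,interpolation=2)
cv2.imwrite('pics/c6.png',np.hstack([A[:420],B[:420]]))
print(A.shape,B.shape)
for P in ([.5134,.1368,.035],[.5134,.1368,.081]): print((proj('side4',P)-[255,140])*4.2)
"
```

```text
t 15.4 pos [0.5126 0.137  0.3464] theta 78.31801134414272 zt [-0.0005 -0.0001 -1.    ] F [ 0.9155  0.0183 -0.2994] w 0.0566642051700322 0.0
units [-0.9769 -7.4491  0.3301]
(420, 378, 3) (420, 390, 3)
[ 91.9207 286.3468]
[ 86.093  214.1946]
```

View pics/c6.png

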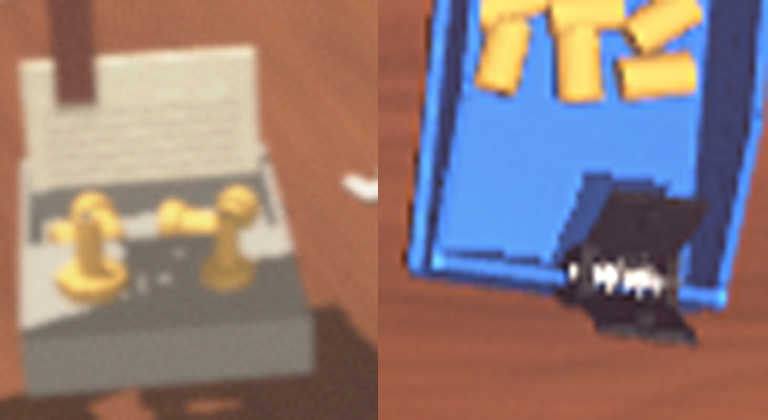

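Both tails are home: collars on the tray face at crop (91,275) and (228,265). The clip's spring is at crop (620,277), the back plate's top edge runs about (610,187)–(707,203), and the front plate's edge about (600,332)–(697,342).

```bash
python3 -c "
from h import *
a=lambda U,z:ray('top4',cp((U[0]-378,U[1]),6,(390,185)),z)
for n,U,z in [('spring',(620,277),.076),('sprL',(573,273),.074),('sprR',(682,288),.074),('bkL',(612,187),.115),('bkR',(707,203),.115),('frL',(602,332),.115),('frR',(697,342),.115),('lipL',(440,262),.05),('lipOutL',(430,270),.05),('lipR',(690,300),.05)]: print(n,a(U,z))
"
```

```text
spring [ 0.4839 -0.2338  0.076 ]
sprL [ 0.4851 -0.2172  0.074 ]
sprR [ 0.4806 -0.2567  0.074 ]
bkL [ 0.5116 -0.2224  0.115 ]
bkR [ 0.5068 -0.2554  0.115 ]
frL [ 0.4608 -0.2182  0.115 ]
frR [ 0.4582 -0.2509  0.115 ]
lipL [ 0.4903 -0.1729  0.05  ]
lipOutL [ 0.4872 -0.1691  0.05  ]
lipR [ 0.4785 -0.2657  0.05  ]
```

Request:
{"op": "jog_arm", "data": {
  "linear": [
    [0, 0, 0],
    [0, 0, 0],
    [0, 0, 0],
    [0, 0, 0],
    [0, 0, 0],
    [0, 0, 0],
    [0, 0, 0],
    [0, 0, 0],
    [0, 0, 0],
    [0, 0, 0],
    [0, 0, 0]
  ],
  "turn": [
    [0, 0, 8.43],
    [0, 0, 8.43],
    [0, 0, 8.43],
    [0, 0, 8.43],
    [0, 0, 8.43],
    [0, 0, 8.43],
    [0, 0, 8.43],
    [0, 0, 8.43],
    [0, 0, 8.43],
    [0, 0, 8.43],
    [0, 0, 0]
  ],
  "gripper": [0, 0, 0, 0, 0, 0, 0, 0, 0, 0, 0]
}}

```text
clock: 16.6
tool_pos: [0.5124, 0.137, 0.3445]
ee_rot: [0.744, 0.669, -0.001, -0.0]
ft_force: [0.2, 0.8, 0.9]
gripper_width: 0.0876
grasp_force: 0.0
```

Request:
{"op": "jog_arm", "data": {
  "linear": [
    [-0.75, 0.02, 0],
    [-0.75, 0.02, 0],
    [-0.75, 0.02, 0],
    [-0.75, 0.02, 0],
    [-0.75, 0.02, 0],
    [-0.75, 0.02, 0],
    [-0.75, 0.02, 0],
    [-0.75, 0.02, 0],
    [-0.75, 0.02, 0],
    [-0.73, 0.03, 0],
    [0, 0, 0],
    [0, 0, 0]
  ],
  "turn": [
    [0, 0, 0],
    [0, 0, 0],
    [0, 0, 0],
    [0, 0, 0],
    [0, 0, 0],
    [0, 0, 0],
    [0, 0, 0],
    [0, 0, 0],
    [0, 0, 0],
    [0, 0, 0],
    [0, 0, 0],
    [0, 0, 0]
  ],
  "gripper": [0, 0, 0, 0, 0, 0, 0, 0, 0, 0, 0, 0]
}}

```text
clock: 17.8
tool_pos: [0.4839, -0.2365, 0.3449]
ee_rot: [0.743, 0.67, -0.0, -0.001]
ft_force: [-0.2, 0.5, 0.0]
gripper_width: 0.0878
grasp_force: 0.0
```

```bash
python3 -c "
from h import *
go(.4842,-.236,.269)"
```

```text
t 17.8 pos [ 0.4839 -0.2365  0.3449] theta -5.928918156994147 zt [-0.001  0.001 -1.   ] F [-0.172   0.5328  0.0466] w 0.08778491396372191 0.0
units [0.0085 0.0075 1.5182]
```

Request:
{"op": "jog_arm", "data": {
  "linear": [
    [0, 0.01, 0.3],
    [0, 0, 0.3],
    [0, 0, 0.3],
    [0, 0, 0.3],
    [0, 0, 0.32],
    [0, 0, 0],
    [0, 0, 0],
    [0, 0, 0],
    [0, 0, 0],
    [0, 0, 0],
    [0, 0, 0],
    [0, 0, 0]
  ],
  "turn": [
    [0, 0, 0],
    [0, 0, 0],
    [0, 0, 0],
    [0, 0, 0],
    [0, 0, 0],
    [0, 0, 0],
    [0, 0, 0],
    [0, 0, 0],
    [0, 0, 0],
    [0, 0, 0],
    [0, 0, 0],
    [0, 0, 0]
  ],
  "gripper": [0, 0, 0, 0, 0, 0, 1, 1, 1, 1, 1, 1],
  "squeeze": 20
}}

```text
clock: 19.0
tool_pos: [0.4847, -0.2361, 0.2699]
ee_rot: [0.743, 0.669, 0.0, 0.0]
ft_force: [0.3, -0.9, -0.7]
gripper_width: 0.0437
grasp_force: 4.4
```

Request:
{"op": "jog_arm", "data": {
  "linear": [
    [0, 0, 0],
    [0, 0, 0],
    [0, 0, 0],
    [0, 0, 0],
    [0, 0, 0],
    [0, 0, 0],
    [0, 0, 0],
    [0, 0, 0]
  ],
  "turn": [
    [0, 0, 0],
    [0, 0, 0],
    [0, 0, 0],
    [0, 0, 0],
    [0, 0, 0],
    [0, 0, 0],
    [0, 0, 0],
    [0, 0, 0]
  ],
  "gripper": [1, 1, 1, 1, 1, 1, 1, 1]
}}

```text
clock: 19.8
tool_pos: [0.4847, -0.2361, 0.2697]
ee_rot: [0.743, 0.669, -0.0, 0.0]
ft_force: [-0.1, 0.3, -1.1]
gripper_width: 0.0189
grasp_force: 20.0
```

Request:
{"op": "jog_arm", "data": {
  "linear": [
    [0, 0, -0.1],
    [0, 0, -0.2],
    [0, 0, -0.3],
    [0, 0, -0.4],
    [0, 0, -0.5],
    [0, 0, -0.5],
    [0, 0, -0.4],
    [0, 0, 0],
    [0, 0, 0]
  ],
  "turn": [
    [0, 0, 0],
    [0, 0, 0],
    [0, 0, 0],
    [0, 0, 0],
    [0, 0, 0],
    [0, 0, 0],
    [0, 0, 0],
    [0, 0, 0],
    [0, 0, 0]
  ],
  "gripper": [1, 1, 1, 1, 1, 1, 1, 1, 1]
}}

```text
clock: 20.7
tool_pos: [0.4846, -0.236, 0.3901]
ee_rot: [0.743, 0.669, 0.0, 0.001]
ft_force: [0.5, -1.0, -0.8]
gripper_width: 0.0189
grasp_force: 20.0
```

```bash
python3 -c "
from h import *
go(.5835,.2905,.40)
snap('side','side5')
g=get_obs()['tool_pos']; o=np.array([270,130]);s=5
for d in (.072+.0,.163,.163+.034,.163+.034+.033): print(d,(proj('side5',g-[0,0,d])-o)*s)
u=proj('side5',g-[0,0,.19]);print(u)
x,y=int(u[0])-65,int(u[1])-50
crop('side5',x,y,x+130,y+100,5,'c7');print(x,y)
for d in (.163,.163+.034,.163+.034+.033): print(d,(proj('side5',g-[0,0,d])-[x,y])*s)
"
```

```text
t 20.7 pos [ 0.4846 -0.236   0.3901] theta -5.979394457539997 zt [ 0.001  -0.0007 -1.    ] F [ 0.4745 -0.9712 -0.776 ] w 0.018888813300806596 19.992516338825226
units [10.6781  0.8699 -0.2043]
0.072 [171.0434 115.6342]
0.163 [184.3016 401.0522]
0.197 [188.8451 498.8628]
0.23 [193.0635 589.6738]
[307.5853 225.8174]
242 175
0.163 [324.3016 176.0522]
0.197 [328.8451 273.8628]
0.23 [333.0635 364.6738]
```

View pics/c7.png

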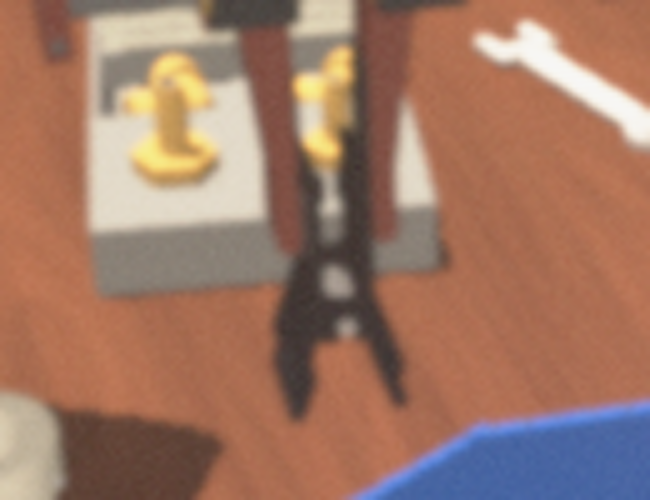

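The clip is off the lip and squeezed wide: jaw tips at crop (298,413) and (402,400), fingertips at (288,250) and (383,240). Now I'll get the tip depth below the TCP.

```bash
python3 -c "
from h import *
g=get_obs()['tool_pos']; y=np.array([.9945,-.1045,0]);x=np.array([.1045,.9945,0])
f=lambda P:((proj('side5',P)-[242,175])*5).round(0)
for d in (.182,.22,.225,.23,.235,.24,.245): print(d,[f(g-[0,0,d]+sx*x+sy*y) for sx in(-.018,0) for sy in (-.0165,.0165)])
"
```

```text
0.182 [array([283., 268.]), array([393., 254.]), array([273., 238.]), array([380., 224.])]
0.22 [array([289., 377.]), array([396., 361.]), array([279., 345.]), array([384., 330.])]
0.225 [array([290., 391.]), array([397., 375.]), array([280., 359.]), array([384., 344.])]
0.23 [array([291., 404.]), array([397., 389.]), array([281., 372.]), array([385., 357.])]
0.235 [array([292., 418.]), array([398., 402.]), array([282., 386.]), array([385., 371.])]
0.24 [array([293., 432.]), array([398., 416.]), array([282., 399.]), array([386., 384.])]
0.245 [array([293., 445.]), array([398., 429.]), array([283., 412.]), array([386., 397.])]
```

Request:
{"op": "jog_arm", "data": {
  "linear": [
    [0, 0, 0],
    [0, 0, 0],
    [0, 0, 0],
    [0, 0, 0],
    [0, 0, 0],
    [0, 0, 0],
    [0, 0, 0],
    [0, 0, 0],
    [0, 0, 0],
    [0, 0, 0],
    [0, 0, 0],
    [0, 0, 0]
  ],
  "turn": [
    [0, 0, -7.66],
    [0, 0, -7.66],
    [0, 0, -7.66],
    [0, 0, -7.66],
    [0, 0, -7.66],
    [0, 0, -7.66],
    [0, 0, -7.66],
    [0, 0, -7.66],
    [0, 0, -7.66],
    [0, 0, -7.66],
    [0, 0, -7.66],
    [0, 0, 0]
  ],
  "gripper": [1, 1, 1, 1, 1, 1, 1, 1, 1, 1, 1, 1]
}}

```text
clock: 21.95
tool_pos: [0.4843, -0.2358, 0.3881]
ee_rot: [0.102, 0.995, 0.001, -0.001]
ft_force: [0.1, -0.2, -0.6]
gripper_width: 0.019
grasp_force: 20.0
```

Request:
{"op": "jog_arm", "data": {
  "linear": [
    [0.01, 0.3, 0],
    [0.01, 0.5, 0],
    [0.01, 0.6, 0],
    [0.01, 0.6, 0],
    [0.01, 0.6, 0],
    [0.01, 0.6, 0],
    [0.01, 0.6, 0],
    [0.01, 0.6, 0],
    [0.01, 0.6, 0],
    [0.01, 0.6, 0],
    [0.01, 0.6, 0],
    [0.01, 0.6, 0]
  ],
  "turn": [
    [0, 0, 0],
    [0, 0, 0],
    [0, 0, 0],
    [0, 0, 0],
    [0, 0, 0],
    [0, 0, 0],
    [0, 0, 0],
    [0, 0, 0],
    [0, 0, 0],
    [0, 0, 0],
    [0, 0, 0],
    [0, 0, 0]
  ],
  "gripper": [1, 1, 1, 1, 1, 1, 1, 1, 1, 1, 1, 1]
}}

```text
clock: 23.15
tool_pos: [0.5473, 0.1002, 0.3892]
ee_rot: [0.104, 0.995, 0.0, -0.001]
ft_force: [0.7, -0.7, -0.5]
gripper_width: 0.019
grasp_force: 20.0
```

Request:
{"op": "jog_arm", "data": {
  "linear": [
    [0.01, 0.6, 0],
    [0.01, 0.6, 0],
    [0.01, 0.6, 0],
    [0.01, 0.6, 0],
    [0.01, 0.6, 0],
    [0.01, 0.5, 0],
    [0.01, 0.4, 0],
    [0.01, 0.3, 0],
    [0, 0, 0],
    [0, 0, 0]
  ],
  "turn": [
    [0, 0, 0],
    [0, 0, 0],
    [0, 0, 0],
    [0, 0, 0],
    [0, 0, 0],
    [0, 0, 0],
    [0, 0, 0],
    [0, 0, 0],
    [0, 0, 0],
    [0, 0, 0]
  ],
  "gripper": [1, 1, 1, 1, 1, 1, 1, 1, 1, 1]
}}

```text
clock: 24.15
tool_pos: [0.5864, 0.3043, 0.3893]
ee_rot: [0.102, 0.995, -0.0, -0.0]
ft_force: [0.1, -0.3, -0.3]
gripper_width: 0.0191
grasp_force: 20.0
```

```bash
python3 -c "
from h import *
go(.5835,.291,.327)
snap('side','side6');snap('top','top6')
g=get_obs()['tool_pos']; f=lambda P:((proj('top6',P)-[150,120])*4).round(0);q=lambda P:((proj('side6',P)-[230,110])*4).round(0)
t=cv2.imread('pics/top6.png')[120:240,150:250]; s=cv2.imread('pics/side6.png')[110:230,230:330]
cv2.imwrite('pics/c8.png',cv2.resize(np.hstack([t,s]),None,fx=4,fy=4,interpolation=2))
print('tips top',f(g-[0,0,.232]),'side',q(g-[0,0,.232]), 'card top',f([.5827,.2887,.11]),q([.5827,.2887,.11]))
"
```

```text
t 24.15 pos [0.5864 0.3043 0.3893] theta 78.26780363516554 zt [-0.0007 -0.0009 -1.    ] F [ 0.0916 -0.2621 -0.319 ] w 0.019134816697264762 19.992604851722717
units [ 0.0024 -0.2703  1.2473]
tips top [105. 203.] side [224.  97.] card top [162. 231.] [228. 173.]
```

View pics/c8.png

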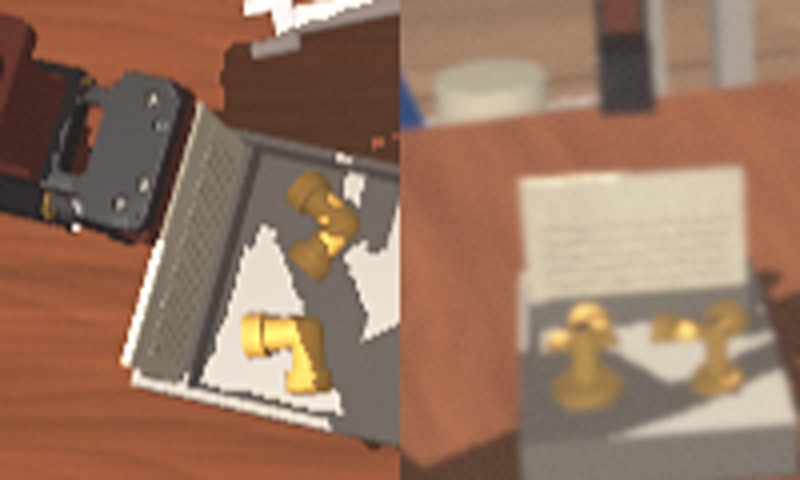

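The card's top edge runs from crop (200,105) to (125,365) in the top view, with its middle at (162,235). The side view gives (632,172). Both agree with the card centre at (.583,.289). I'll correct by -14.5 mm and lower.

Request:
{"op": "jog_arm", "data": {
  "linear": [
    [0, -0.15, 0],
    [0, -0.14, 0],
    [0, 0, 0],
    [0, 0, 0]
  ],
  "turn": [
    [0, 0, 0],
    [0, 0, 0],
    [0, 0, 0],
    [0, 0, 0]
  ],
  "gripper": [1, 1, 1, 1]
}}

```text
clock: 24.65
tool_pos: [0.5837, 0.2896, 0.3898]
ee_rot: [0.103, 0.995, 0.0, 0.0]
ft_force: [-0.1, 0.1, -0.7]
gripper_width: 0.0193
grasp_force: 20.0
```

Request:
{"op": "jog_arm", "data": {
  "linear": [
    [0, 0, 0.2],
    [0, 0, 0.2],
    [0, 0, 0.2],
    [0, 0, 0.15],
    [0, 0, 0.1],
    [0, 0, 0.1],
    [0, 0, 0.1],
    [0, 0, 0.1],
    [0, 0, 0.1],
    [0, 0, 0],
    [0, 0, 0],
    [0, 0, 0]
  ],
  "turn": [
    [0, 0, 0],
    [0, 0, 0],
    [0, 0, 0],
    [0, 0, 0],
    [0, 0, 0],
    [0, 0, 0],
    [0, 0, 0],
    [0, 0, 0],
    [0, 0, 0],
    [0, 0, 0],
    [0, 0, 0],
    [0, 0, 0]
  ],
  "gripper": [1, 1, 1, 1, 1, 1, 1, 1, 1, 1, 1, 1]
}}

```text
clock: 25.85
tool_pos: [0.5838, 0.2904, 0.3274]
ee_rot: [0.102, 0.995, 0.0, 0.0]
ft_force: [0.1, 0.1, 0.4]
gripper_width: 0.019
grasp_force: 20.0
```

```bash
python3 -c "
from h import *
go(.583,.290,.327)
snap('side','side7')
g=get_obs()['tool_pos']
q=lambda P:proj('side7',P).round(1)
print('card edge',q([.5827,.2887,.11]),'near tip',q(g-[0,0,.232]-np.array([.203,.979,0])*.017),'fingertip',q(g-[0,0,.182]))
im=cv2.cvtColor(cv2.imread('pics/side7.png'),6)
u=q([.583,.289,.11]).astype(int)
for r in range(u[1]-22,u[1]+16): print(r,im[r,u[0]-14:u[0]+14:2])
"
```

```text
t 25.85 pos [0.5838 0.2904 0.3274] theta 78.27711392710567 zt [ 0.0004  0.0001 -1.    ] F [0.1192 0.054  0.4185] w 0.018971175402376837 19.99250292778015
units [ 0.0147 -0.0106  0.008 ]
card edge [287.1 153.3] near tip [288.  160.5] fingertip [286.5 140.3]
131 [135 137 139 127  82  84  87  86  87  73 129 158 146 138]
132 [141 142 143 132  83  85  85  85  87  74 121 159 144 135]
133 [145 150 158 149  87  86  87  86  89  78 113 151 142 128]
134 [162 173 172 161  96  82  87  85  87  84 104 135 130 127]
135 [174 183 170 150  95  84  87  87  87  86  97 122 125 125]
136 [159 161 145 132  89  85  89  89  86  81  92 117 124 125]
137 [135 135 128 118  85  85  85  83  88  82  93 118 124 124]
138 [123 122 122 115  84  83  87  90  90  84  93 120 124 128]
139 [119 123 122 117  85  84  88  87  87  87  92 120 125 127]
140 [118 121 117 116  88  86  91  88  86  84  92 117 122 125]
141 [115 120 122 113  85  82  87  86  86  80  90 118 122 125]
142 [119 117 123 114  87  78  82  77  80  74  84 115 122 123]
143 [117 115 118 115  84  69  73  66  66  64  79 117 122 123]
144 [116 118 121 115  85  62  58  55 
[... 812 characters left out ...]
5  73 152 207 210]
158 [203 204 205 203 166  84  68  66  71  68  72 146 204 211]
159 [203 203 205 205 163  86  68  70  67  69  73 145 205 210]
160 [201 201 205 206 169  89  70  71  71  75  80 143 206 209]
161 [203 202 203 207 175 102  89  91  97  99 107 149 206 208]
162 [200 201 202 206 186 133 137 144 144 149 155 174 206 208]
163 [202 202 203 206 198 176 184 191 189 190 193 196 205 208]
164 [200 202 204 207 205 199 203 205 204 205 203 204 200 202]
165 [201 200 202 203 202 201 203 205 202 203 200 200 198 200]
166 [196 197 197 200 197 197 200 198 198 199 202 205 205 202]
167 [193 192 194 197 201 203 206 206 201 203 204 208 208 203]
168 [197 195 197 204 203 202 206 205 201 202 201 201 202 197]
```

The near jaw hangs in front of the card, with its tip about 15–18 mm below the edge and no force showing. I'll raise 3 mm for clearance under the hinge, settle and hand in.

Request:
{"op": "jog_arm", "data": {
  "linear": [
    [0, 0, -0.06],
    [0, 0, 0],
    [0, 0, 0],
    [0, 0, 0],
    [0, 0, 0]
  ],
  "turn": [
    [0, 0, 0],
    [0, 0, 0],
    [0, 0, 0],
    [0, 0, 0],
    [0, 0, 0]
  ],
  "gripper": [1, 1, 1, 1, 1]
}}

```text
clock: 26.4
tool_pos: [0.5837, 0.2903, 0.3301]
ee_rot: [0.102, 0.995, -0.0, -0.0]
ft_force: [0.0, -1.3, -0.1]
gripper_width: 0.019
grasp_force: 20.0
```

```bash
python3 -c "
from h import *
go(.583,.290,.330)
print(close_job())"
```

```text
t 26.4 pos [0.5837 0.2903 0.3301] theta 78.28238678466141 zt [-0.0001 -0.0001 -1.    ] F [ 0.0011 -1.3219 -0.129 ] w 0.019016636611130334 19.992527067661285
units [ 0.0124 -0.0089  0.002 ]
the job is handed in; nothing more can be done
None
```

I handed the job in at 26.4 s without a pass/fail result coming back: both hose tails are home in their bores, and the clip is held squeezed open over the job card; I saw the near jaw about 13–15 mm below the card's top edge, but the far jaw was hidden, so its clearance is inferred from the measured positions.

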